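# Run the coffee grinder empty

## Task

Before the beans are changed the coffee grinder has to be run empty: first push the bean gate under the hopper fully home so that no more beans can fall in, and only then press the sprung grind paddle right down to its stop with the fingertips and keep it down for at least three seconds. Finish while still holding the paddle down. Press no harder than it takes (it needs about 10 N, stay well under 40 N), do not let the grinder run while the gate is open, and leave the cup under the spout and the jar and spoon beside the grinder where they are.

Things in the scene. Friction and masses are not known exactly. Their poses are not given: they have to be found in the camera images.
- grinder: White coffee grinder, fixed, x -135 (front) to +100 mm (back), y -85 to +85, 310 high. Origin on the worktop (z = 0); +x runs from its front to its back, away from the robot (yaw -0.5 to 0.2), +y to the robot's left. Its head has a flat top 195 mm up; on it the hopper (104 mm across, axis x +50, y +35), in front of it the bean gate (y +35) and the grind paddle (y -45).
- bean_gate (a joint): Gate travel in m: 0 = shut, pushed fully home against its stop towards the hopper; 0.045 = fully open, towards the robot; starts at 0.025 to 0.045. Slides along the grinder's x, no spring, takes about 2 N, stays where it is left.
- gate_tab (a point): Middle of the top edge of the gate's upright steel thumb tab; moves with it. Tab 40 mm wide (grinder's y), 6 mm thick (x; rolled top edge 8 mm), standing 34 mm above the gate plate, top 234 mm above the worktop. At x = -75 mm of the grinder when shut, farther front when open. Push its front face towards the hopper; guide rails beside the plate: 9 mm high, 54 mm over all.
- grind_paddle (a joint): Paddle angle in rad: 0 = up (released), 0.2 = fully down on its stop. Dead-man control: a spring lifts it as soon as it is let go. Pressed at paddle_press it takes about 4.5 N to start moving and 10 N to be right down; the grinder runs once it is down by about 0.08.
- paddle_press (a point): Middle of the top of the black ribbed thumb paddle where it is best pressed straight down, 55 mm in front of its hinge; moves with it. Paddle 44 mm wide (y), 68 long, hinged at its rear edge (x -68, y -45 mm of the grinder, 201 mm up). Released it slopes up to the front and this point is 215 mm above the worktop; fully down it lies level, this point at 204 mm. Open from above.
- dose_cup: Loose steel cup, 58 mm across and 62 mm high, standing on the tray of the grinder's foot under the spout; origin at the centre of its underside. Leave it there.
- honey_jar: Loose jar of honey, 69 mm across, 99 mm high, to the left of the grinder; origin at the centre of its underside. Leave it.
- teaspoon: Loose steel teaspoon, 130 x 27 x 11 mm, lying on the worktop to the left front of the grinder. Leave it.
Mind the look-alikes: they are no part of the job. Of the things like the dose_cup, leave any that is orange; of the rest the larger one is meant.

How it is judged (in metres and radians):
On the way, in this order (a step that is already met when the one before it is completed fails the run):
1. the bean gate is fully home (within 2 mm of its stop) while the grind paddle is still up (value of joint bean_gate below 0.002 m and value of joint grind_paddle below 0.06 rad), for 0.2 s.
2. the grind paddle is pressed down to its stop (0.17 rad or more) by the fingers and kept there for 3 s, the gate still home (value of joint grind_paddle above 0.17 rad and value of joint bean_gate below 0.003 m and contact force between the fingers and grinder above 4 N), for 3 s.
At the end, for the whole second after the job is handed in: The robot is still holding the grind paddle down: paddle joint at 0.17 rad or more (of 0.2), fingers pressing on the grinder with 4 to 40 N; the bean gate is within 3 mm of its stop; the cup stands upright under the spout within 12 mm of where it was (all of step 2 and contact force between the fingers and grinder below 40 N and distance of dose_cup from where it was at the start of the episode below 0.012 m and angle between dose_cup's own z axis and vertical below 0.1 rad); the arm keeps its last pose, push and grip.
It fails at once if the grinder runs (paddle down by more than 0.08 rad) while the bean gate is more than 4 mm open (value of joint grind_paddle above 0.08 rad and value of joint bean_gate above 0.004 m).
It fails at once if the fingers push on the grinder with more than 45 N (contact force between the fingers and grinder above 45 N).
It fails at once if the cup, jar or spoon is shifted by more than 25 mm (distance of any of dose_cup, honey_jar, teaspoon from where it was at the start of the episode above 0.025 m).
It also fails if it takes over 43 s, if anything falls off the work surface, if the arm or the gripper's body presses on something with over 40 N, if the wrist force passes 120 N, or if a joint passes its speed limit or range.

## Robot

A 6-joint arm with a two-finger parallel gripper is mounted at the origin on a cart in front of the work surface, level with it; the furniture and walls round the work are solid. World frame = base frame: x ahead of the robot, y to its left, z up, the work surface at z = 0. Lengths are in mm, angles in degrees, forces in N, time in s.
With the tool pointing down it reaches from about 350 to 775 mm from the base axis. Payload 5.5 kg.
Tool frame: the origin (TCP) lies midway between the tips of the shut fingers; the grasp point (between the pads) lies 19 mm behind it; z points along the fingers, y is the line along which they close (so a half turn about z gives the same grasp; the last joint's range is limited). The gripper opens to 85 mm and grips with 20 to 120 N. Pads are 22 mm wide; open, the fingers measure 114 mm over their backs; the gripper's body (76 mm by 85 mm) begins 54 mm behind the grasp point. The pads swing forward as they close: fully open they stand 13 mm farther back than shut.
Start: joints at [61.845, 17.945, 2.641, 74.691, 0, 82.002], TCP at [198.165, 539.817, 231.323] pointing down, gripper open.
Joint ranges: [-158.12, 158.12], [-49.38, 96.58], [-58.88, 72.47], [-126.05, 133.96], [-84.25, 85.87], [-180, 180]. Speed limits (degrees/s): [147.25, 147.25, 180, 180, 180, 180].

## Interface

Orientations are given as [roll, pitch, yaw] about the fixed x, y, z axes, in that order (R = Rz(yaw) Ry(pitch) Rx(roll)).
In Python, from workcell import robot gives the robot as it stands.
- The arm moves only by the shell command python3 -m inch 'ROWS' [FORCE]. ROWS is JSON, a list of rows, each a list of 5 numbers: the shift along the tool's x, y, z in mm, then the turn about the tool's z in degrees, then the opening, from -1 (shut) to 1 (fully open). A call has 1 to 8 rows; each row is the pose to reach, as a shift and turn from the pose commanded when the call began, along the tool's axes at that moment; what a row does not reach only later rows make up. A row lasts 1/8 s, in which the tool goes at most 62.5 mm and 10.7 degrees, less where a joint would pass 70% of its speed; a pose out of reach is approached as far as the arm can. A call with a gripper value outside its range is refused whole. The fingers move at their own pace and stop on an object; FORCE is the grip in N (left out, the last holds). Time passes only in rows, so rows that repeat a pose let the fingers close. It gives the time, the measured TCP pose, the force, the opening and the grip force at its end, in the units of the state.
- robot.read_state(): the state, without advancing time (a new reading comes with each control period).
- robot.camera(name): name is "scene" or "top" or "wrist"; returns a dict with "frame" (400x640x3 uint8, red, green, blue), "camera_matrix" (3x3 intrinsics, pixels), "D" ([k1, k2, p1, p2, k3] as OpenCV has them; the pictures are not rectified), "R" (3x3) and "t" (3): a world point X has camera coordinates R X + t; the wrist camera has in their place "hand_eye" (4x4, takes a point from camera to tool coordinates, whose origin is the TCP and whose axes are the flange's). Camera axes: x right, y down, z forward; pixel columns grow to the right and rows downward; lengths in mm; the calibration is good to about 2 mm. A picture is of the moment at which its call begins: read the wrist's pose just before it. There is no depth.
- robot.sign_off(): hands the job in; it is judged then, once.
Trained networks look in a picture, given as the dict that the camera call returned (one of the last four; its "shot" number tells which), for a name from the list of things; names that differ only in an ending like _2 or _b are one class to them, and where a whole thing is asked for, a point or a joint stands for the part that bears it (a point fixed in the world has none). Each returns a list of dicts, best first, with "score" (0 to 1); they miss things now and then, are a little off and sometimes report something else, mostly with a low value. They report only what shows in the picture. A call takes as long as a camera call. They do not tell look-alikes from the thing itself.
- robot.cut_out(picture, thing): "region" (400x640 bool, what is visible of it) and "xy" ([column, row] in pixels, amid what is visible of it).
The state is a dict: "time": time; "q": joint angles; "qd": joint speeds; "joint_torque": joint torques, N m; "eef_pos": TCP position; "ee_rot": TCP orientation; "force": force on the tool from outside, world axes, zero at the start; "moment": the same for the moment, N m; "finger_gap": opening from 0.0 (shut) to 1.0 (fully open); "finger_force": force on a finger pad.
Only numpy, scipy, OpenCV 4.12 (cv2) and the standard library are available. Lean on these libraries where they do the work, as an engineer would, in place of code of your own. Each camera call takes 0.05 s, during which the arm holds its last target. There are 200 camera calls.

## Working session

There is one attempt and no reset: what is moved stays moved. The work goes in short steps, Python scripts to look and compute and a shell command to move; the robot and the scene stay as the last step left them, time stands still between calls to the robot, and variables do not carry over. Pictures are saved under pics/ and viewed, at most 10 in all, crops included, and the job is handed in when it is done.

```bash
mkdir -p pics; ls
cat > look.py <<'E'
import cv2,numpy as np
from workcell import robot
def ray_z(c,px,z):
    n=cv2.undistortPoints(np.array([[px]],float),np.array(c["camera_matrix"]),np.array(c["D"]))[0,0]
    R=np.array(c["R"]);t=np.array(c["t"]).ravel();o=-R.T@t;d=R.T@np.array([n[0],n[1],1])
    return o+d*(z-o[2])/d[2]
def proj(c,X):
    R=np.array(c["R"]);t=np.array(c["t"],float).ravel()
    return cv2.projectPoints(np.array(X,float).reshape(-1,1,3),cv2.Rodrigues(R)[0],t,np.array(c["camera_matrix"]),np.array(c["D"]))[0].reshape(-1,2)
E
python3 - <<'E'
from look import *
np.set_printoptions(precision=1,suppress=True)
s=robot.read_state();print(s)
ims=[]
for n in ["scene","top"]:
    c=robot.camera(n); cv2.imwrite(f"pics/{n}0.png",c["frame"][:,:,::-1])
    print(n,"cam at",-np.array(c["R"]).T@np.array(c["t"]).ravel())
    for th,z in [("grinder",200),("gate_tab",234),("paddle_press",212),("dose_cup",62),("honey_jar",99),("teaspoon",5)]:
        for d in robot.cut_out(c,th)[:3]:
            print(th,round(d["score"],2),np.array(d["xy"]),d["region"].sum(),ray_z(c,d["xy"],z))
E
```

```text
pics
{'time': 0.0, 'q': array([61.8, 18. ,  2.6, 74.7, -0. , 82. ]), 'qd': array([ 0. , -0. ,  0.1, -0.1,  0.1, -0. ]), 'joint_torque': array([ -0. , -48.1,  29.9,   0. ,  -0. ,  -0. ]), 'eef_pos': array([197.9, 539.3, 230.4]), 'ee_rot': array([-179.9,   -0. ,  159.8]), 'force': array([ 0.4, -0.3, -0. ]), 'moment': array([ 0., -0., -0.]), 'finger_force': 0.0, 'finger_gap': 0.999036679991817}
scene cam at [-194.5  537.4  607. ]
grinder 0.78 [325.9 187. ] 11196 [476.   -4.1 200. ]
gate_tab 0.72 [347.9 172. ] 669 [448.6 -35.8 234. ]
paddle_press 0.63 [381.2 164.7] 243 [ 475.  -153.4  212. ]
dose_cup 0.65 [343.3 233. ] 801 [494.8 -71.8  62. ]
dose_cup 0.59 [224.8 268.4] 1018 [527.2 201.7  62. ]
dose_cup 0.54 [413.4 227. ] 305 [ 421.2 -217.9   62. ]
honey_jar 0.95 [288.2 245.4] 1693 [475.2  87.7  99. ]
teaspoon 0.82 [320.6 295. ] 315 [409.1  56.4   5. ]
teaspoon 0.55 [287.6 244.6] 1660 [602.8   3.7   5. ]
top cam at [ 379.3  -51.2 1151.4]
grinder 0.58 [340.7 199.2] 8076 [552.8 -88.  200. ]
gate_tab 0.9 [335.4 220.5] 928 [500.3 -73.7 234. ]
dose_cup 0.96 [231.9 208.7] 402 [561.2 188.4  62. ]
dose_cup 0.62 [407.8 242.4] 189 [ 461.3 -260.5   62. ]
honey_jar 0.93 [290.  217.1] 675 [529.8  35.3  99. ]
teaspoon 0.57 [282.9 271.2] 243 [399.   64.1   5. ]
```

Run:
```python
import cv2
a=cv2.imread("pics/scene0.png")[100:320,190:450];b=cv2.imread("pics/top0.png")[120:300,200:440]
cv2.imwrite("pics/a1.png",cv2.resize(a,None,fx=2.7,fy=2.7,interpolation=2))
cv2.imwrite("pics/b1.png",cv2.resize(b,None,fx=3.3,fy=3.3,interpolation=2))
```

```text
(no output)
```

View pics/a1.png

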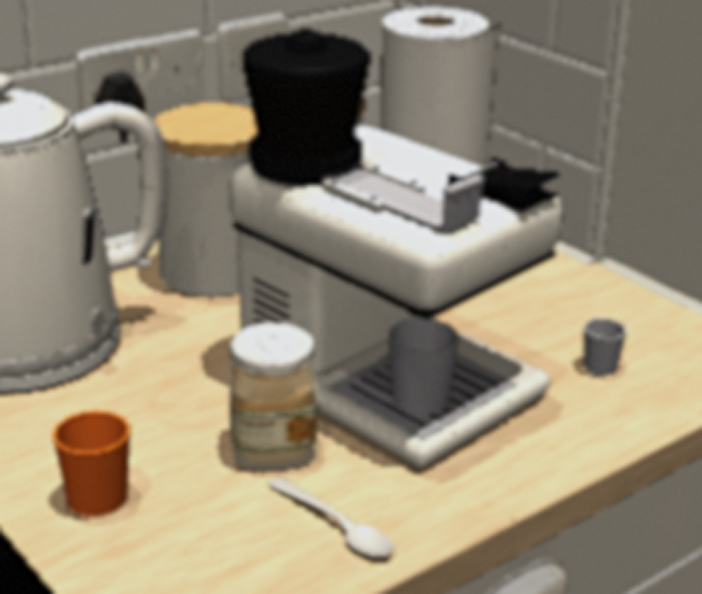

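View pics/b1.png

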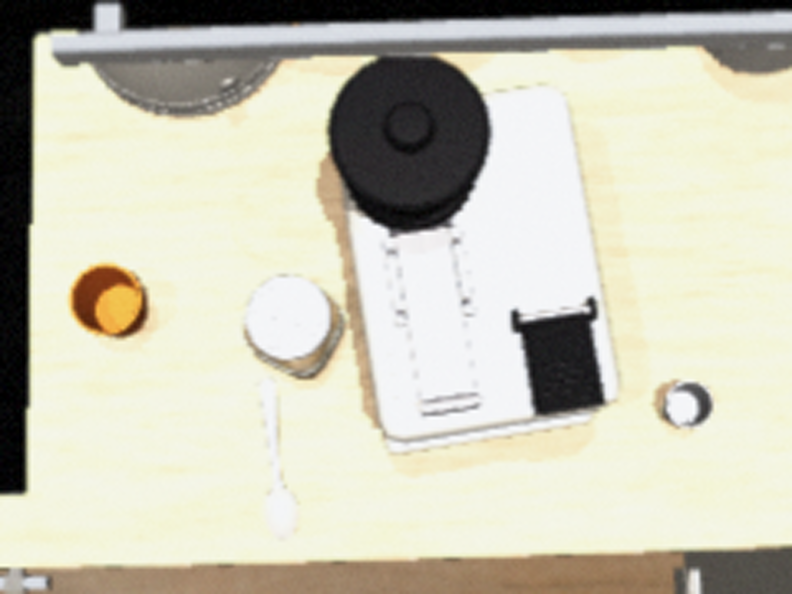

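Scene picture: the tab is at about (361,166) and the black paddle at (382,168). The hopper knob is at (303,113). Three things could be taken for the cup:
- grey cup on the tray, (343,233): the larger non-orange one, so this is the dose_cup
- orange cup, (225,268)
- small grey cup, (413,227)

In the top picture the tab is at (336,243) and the paddle at (371,230). There is only one tab and one paddle. Next I fit the grinder pose.

```bash
cat > fit.py <<'E'
from look import *
from scipy.optimize import least_squares
np.set_printoptions(precision=1,suppress=True)
T=robot.camera("top");S=robot.camera("scene")
tp=lambda u,v:(200+u/3.3,120+v/3.3)
sp=lambda u,v:(190+u/2.7,100+v/2.7)
def W(p,X):
    c,s=np.cos(p[2]),np.sin(p[2]);X=np.atleast_2d(X)
    return np.c_[p[0]+c*X[:,0]-s*X[:,1],p[1]+s*X[:,0]+c*X[:,1],X[:,2]]
pts=[(T,tp(410,127),lambda g:(50,35,310)),(S,sp(305,35),lambda g:(50,35,310)),
 (T,tp(420,409),lambda g:(-75-g,55,234)),(T,tp(479,401),lambda g:(-75-g,15,234)),
 (S,sp(445,183),lambda g:(-75-g,55,234)),(S,sp(480,172),lambda g:(-75-g,15,234)),
 (T,tp(555,310),lambda g:(-68,-45,203))]
edges=[(tp(357,270),85),(tp(380,410),85),(tp(580,150),-85),(tp(612,350),-85)]
def res(p):
    r=[]
    for c,px,f in pts: r+=list(proj(c,W(p,f(p[3])))[0]-px)
    for px,y in edges:
        w=ray_z(T,px,190); l=-np.sin(p[2])*(w[0]-p[0])+np.cos(p[2])*(w[1]-p[1]); r.append((l-y)/2.5)
    return np.array(r)
o=least_squares(res,[570,-90,0.1,40],loss="soft_l1",x_scale=[10,10,.1,10])
if __name__=="__main__":
    p=o.x;print(p[:2],"yaw",np.degrees(p[2]),p[2],"gate",p[3]);print(res(p))
    print("tab",W(p,(-75-p[3],35,234)),"shut",W(p,(-75,35,234)),"press",W(p,(-122.5,-45,215)))
    for c,n in((T,"t"),(S,"s")):
        f=c["frame"][:,:,::-1].copy();f=cv2.resize(f,None,fx=4,fy=4,interpolation=2)
        q=[(x,y,195) for x,y in((-135,85),(-135,-85),(100,-85),(100,85))]+[(-75-p[3],55,234),(-75-p[3],15,234),(-122.5,-45,215),(-68,-67,201),(-68,-23,201),(50,35,310)]
        for a in proj(c,W(p,q)): cv2.circle(f,tuple(int(v) for v in a*4+2),4,(0,0,255),-1)
        f=f[500:1080,1200:1700] if n=="t" else f[400:900,1100:1650]
        cv2.imwrite(f"pics/fit_{n}.png",f)
        if n=="t":A=f
    print(A.shape)
E
python3 fit.py
```

```text
[575. -94.] yaw 7.662706243837844 0.13373945356809783 gate 43.33796598170045
[-0.3 -1.   0.3 -1.4  0.3 -0.1  0.8 -0.7  0.   1.6  0.1  0.4 -0.2  1.5
 -1.  -1.2 -0.   1.5]
tab [[453.1 -75.1 234. ]] shut [[496.  -69.3 234. ]] press [[ 459.6 -155.   215. ]]
(580, 500, 3)
```

View pics/fit_t.png

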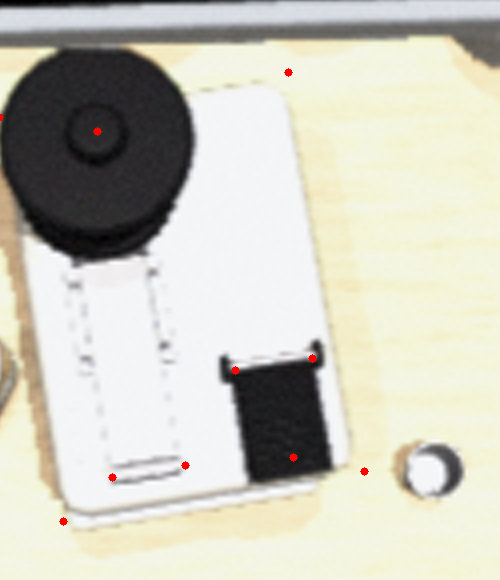

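View pics/fit_s.png

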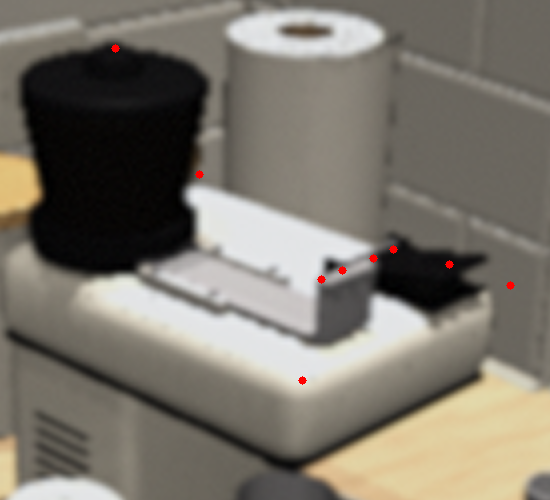

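Both views agree with the fitted pose to about 2 mm, and the sizes check out. Next: close the fingers, swing over to a point in front of the tab, and turn the tool square to the grinder.

```bash
python3 -m inch '[[-38,-46,-40,-4,-1],[-76,-92,-60,-8,-1],[-113,-138,-60,-12,-1],[-151,-185,-60,-16,-1],[-189,-231,-60,-20,-1],[-226,-277,-60,-24,-1],[-264,-323,-60,-28,-1],[-302,-369,-60,-28,-1]]' 30
cat > aim.py <<'E'
import sys
from fit import *
from scipy.spatial.transform import Rotation as Rt
p=o.x;s=robot.read_state()
R=Rt.from_euler("xyz",s["ee_rot"],degrees=True).as_matrix()
e=np.array(s["eef_pos"]);d=W(p,[0,0,0])[0]*[1,1,0]
g=Rt.from_euler("z",p[2]).as_matrix().T@(e-d)
print("t",s["time"],"eef",e,"rot",s["ee_rot"],"F",s["force"],"grinder frame",g,"yaw want",np.degrees(p[2])-180,"gate",p[3])
if len(sys.argv)>3: print("rows delta",R.T@(W(p,[float(v) for v in sys.argv[1:4]])[0]-e))
E
python3 aim.py -165 35 300
```

```text
time: 1.8
eef_pos: [354.9, 87.5, 291.7]
ee_rot: [180.0, 0.1, -172.1]
force: [1.3, 0.6, 0.1]
finger_gap: 0.003
finger_force: 0.0
t 1.9 eef [356.4  84.3 291.4] rot [-179.9    0.1 -172.8] F [ 0.5 -0.   0.6] grinder frame [-192.9  205.8  291.4] yaw want -172.33729375616215 gate 43.33796598170045
rows delta [ -29.1 -170.6   -8.2]
```

```bash
python3 -m inch '[[-8,-45,0,0,-1],[-14,-90,0,0,-1],[-20,-130,0,0,-1],[-25,-170,0,0,-1],[-25,-170,30,0,-1],[-25,-170,55,0,-1],[-25,-170,74,0,-1],[-25,-170,74,0,-1]]'
python3 - <<'E'
from look import *
from workcell import robot
s=robot.read_state()
for n in ("scene","top"):
    c=robot.camera(n);f=c["frame"][:,:,::-1]
    f=f[110:240,290:430] if n=="scene" else f[150:270,290:430]
    cv2.imwrite(f"pics/{n}_pre.png",cv2.resize(f,None,fx=4,fy=4,interpolation=2))
a=cv2.imread("pics/scene_pre.png");b=cv2.imread("pics/top_pre.png")
cv2.imwrite("pics/pre.png",cv2.resize(np.vstack([a,b]),None,fx=.6,fy=.6))
E
python3 aim.py -165 35 218
```

```text
time: 2.9
eef_pos: [401.5, -74.7, 216.2]
ee_rot: [179.9, -0.1, -172.1]
force: [0.7, 0.7, 0.4]
finger_gap: -0.001
finger_force: 0.0
t 3.1 eef [403.2 -75.6 218.3] rot [-180.     0.1 -172.1] F [-0.1 -0.2  0.4] grinder frame [-167.9   41.2  218.3] yaw want -172.33729375616215 gate 43.33796598170045
rows delta [-2.8 -6.2  0.3]
```

View pics/pre.png

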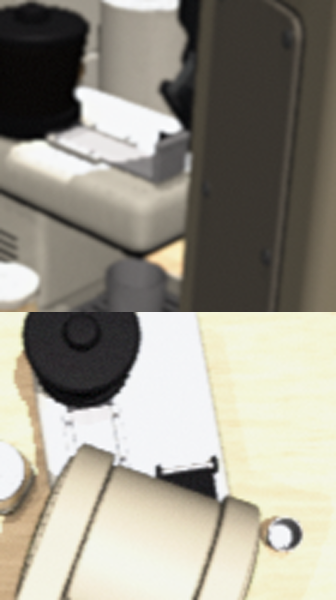

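The arm hides the tab in both views, and the fingertips are in front of it at the right height. I go on by force.

```bash
python3 -m inch '[[-12,-6,1,0,-1],[-24,-6,1,0,-1],[-30,-6,1,0,-1],[-36,-6,1,0,-1],[-42,-6,1,0,-1],[-48,-6,1,0,-1],[-52,-6,1,0,-1],[-56,-6,1,0,-1]]'; python3 aim.py -90 35 217
```

```text
time: 4.1
eef_pos: [458.8, -73.9, 216.2]
ee_rot: [180.0, -0.0, -172.2]
force: [-1.8, -1.1, 0.3]
finger_gap: -0.003
finger_force: 1.1
t 4.2 eef [459.2 -73.9 216.2] rot [ 180.     0.  -172.1] F [ 0.4 -0.  -0. ] grinder frame [-112.1   35.4  216.2] yaw want -172.33729375616215 gate 43.33796598170045
rows delta [-22.1  -0.5  -0.8]
```

```bash
python3 -m inch '[[-3,0,0,0,-1],[-6,0,0,0,-1],[-9,0,0,0,-1],[-12,0,0,0,-1],[-14,0,0,0,-1],[-16,0,0,0,-1],[-17,0,0,0,-1],[-18,0,0,0,-1]]'; python3 -m inch '[[-1,0,0,0,-1],[-2,0,0,0,-1],[-2,0,0,0,-1]]';python3 aim.py -90 35 217
```

```text
time: 5.2
eef_pos: [476.6, -71.5, 216.3]
ee_rot: [180.0, -0.0, -172.2]
force: [-0.9, -0.6, -0.3]
finger_gap: -0.001
finger_force: 1.0
time: 5.58
eef_pos: [478.7, -71.2, 216.3]
ee_rot: [180.0, 0.0, -172.2]
force: [-1.1, -0.8, -1.5]
finger_gap: 0.001
finger_force: 0.8
t 5.675 eef [478.7 -71.2 216.3] rot [ 180.     0.  -172.2] F [-1.6 -0.6 -0.2] grinder frame [-92.4  35.4 216.3] yaw want -172.33729375616215 gate 43.33796598170045
rows delta [-2.4 -0.5 -0.7]
```

Still moving freely. From here I go 1 mm at a time until the force rises at the stop.

```bash
for i in 1 2; do python3 -m inch '[[-1,0,0,0,-1],[-1,0,0,0,-1]]' | grep -E "eef|^force"; done
```

```text
eef_pos: [479.6, -71.1, 216.3]
force: [-1.5, -0.5, -0.8]
eef_pos: [480.6, -71.0, 216.3]
force: [-1.9, -0.4, -1.0]
```

```bash
python3 -m inch '[[-1,0,0,0,-1],[-1,0,0,0,-1]]' | grep -E "eef|^force"
```

```text
eef_pos: [481.7, -70.8, 216.3]
force: [-1.6, -1.2, -0.5]
```

```bash
python3 -m inch '[[-1,0,0,0,-1],[-1,0,0,0,-1]]' | grep -E "eef|^force"
```

```text
eef_pos: [482.3, -70.7, 216.2]
force: [-4.2, -1.5, 0.4]
```

```bash
python3 -m inch '[[-1,0,0,0,-1],[-1,0,0,0,-1]]' | grep -E "eef|^force"
```

```text
eef_pos: [482.4, -70.7, 216.2]
force: [-6.2, -2.2, 1.5]
```

```bash
python3 -m inch '[[-1,0,0,0,-1],[-1,0,0,0,-1]]' | grep -E "eef|^force"
```

```text
eef_pos: [482.4, -70.7, 216.2]
force: [-9.0, -3.5, 3.5]
```

The position has stopped (grinder x -88.7, expected -90) and the force is rising to 9 N, so the gate is home. Next: back off, lift, and move over the paddle.

```bash
python3 -m inch '[[12,0,0,0,-1],[36,0,0,0,-1],[36,0,-25,0,-1],[36,0,-50,0,-1],[36,-40,-50,0,-1],[36,-80,-50,0,-1],[36,-80,-50,0,-1]]'; python3 aim.py -122.5 -45 215
python3 - <<'E'
from look import *
ims=[]
for n in ("scene","wrist"):
    c=robot.camera(n);f=c["frame"][:,:,::-1]
    ims.append(cv2.resize(f[110:240,290:430] if n=="scene" else f,(560,520) if n=="scene" else (560,350)))
cv2.imwrite("pics/pad.png",cv2.resize(np.vstack(ims),None,fx=.68,fy=.68))
E
```

```text
time: 8.05
eef_pos: [460.7, -156.7, 266.4]
ee_rot: [-180.0, 0.1, -172.3]
force: [-0.1, 0.5, 0.9]
finger_gap: 0.001
finger_force: 0.0
t 8.15 eef [ 459.9 -154.6  266.3] rot [ 180.     0.1 -172.2] F [0.5 0.2 0.6] grinder frame [-122.2  -44.6  266.3] yaw want -172.33729375616215 gate 43.33796598170045
rows delta [ 0.4 -0.4 51.3]
```

View pics/pad.png

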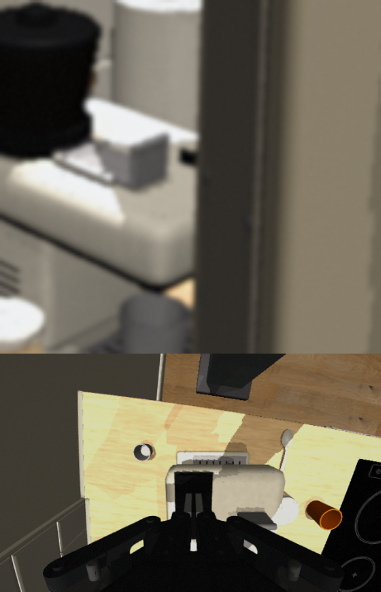

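The scene view shows the tab now close to the hopper, and the wrist view shows the fingertips centred over the black paddle. Pressing down now.

```bash
python3 -m inch '[[0,0,20,0,-1],[0,0,36,0,-1],[0,0,43,0,-1],[0,0,47,0,-1],[0,0,50,0,-1],[0,0,52,0,-1],[0,0,54,0,-1],[0,0,56,0,-1]]' | grep -E "eef|^force"; python3 -m inch '[[0,0,1,0,-1],[0,0,2,0,-1],[0,0,2,0,-1]]' | grep -E "eef|^force"
```

```text
eef_pos: [459.5, -154.7, 210.9]
force: [-4.2, 0.1, 7.2]
eef_pos: [459.2, -154.7, 209.0]
force: [-4.6, 0.2, 6.7]
```

```bash
python3 -m inch '[[0,0,1,0,-1],[0,0,2,0,-1],[0,0,2,0,-1]]' | grep -E "eef|^force"; python3 -m inch '[[0,0,1,0,-1],[0,0,2,0,-1],[0,0,2,0,-1]]' | grep -E "eef|^force"
```

```text
eef_pos: [459.2, -154.8, 207.0]
force: [-4.2, -0.0, 7.7]
eef_pos: [459.1, -154.8, 205.2]
force: [-5.2, 0.4, 8.0]
```

```bash
python3 -m inch '[[0,0,1,0,-1],[0,0,1,0,-1]]' | grep -E "eef|^force"
```

```text
eef_pos: [458.9, -154.8, 204.2]
force: [-6.2, 0.4, 8.9]
```

```bash
python3 -m inch '[[0,0,1,0,-1],[0,0,1,0,-1]]' | grep -E "eef|^force"
```

```text
eef_pos: [459.0, -154.8, 203.9]
force: [-6.3, 1.2, 12.1]
```

```bash
python3 -m inch '[[0,0,1,0,-1],[0,0,1,0,-1]]' | grep -E "eef|^force"
```

```text
eef_pos: [459.0, -154.9, 203.8]
force: [-8.8, 1.1, 18.4]
```

On the stop: z holds at 203.8 (204 expected) and the force climbs to about 20 N. I hold here for more than 3 s.

```bash
for i in 1 2 3 4; do python3 -m inch '[[0,0,0,0,-1],[0,0,0,0,-1],[0,0,0,0,-1],[0,0,0,0,-1],[0,0,0,0,-1],[0,0,0,0,-1],[0,0,0,0,-1],[0,0,0,0,-1]]' | grep -E "time|eef|^force"; done
python3 - <<'E'
from look import *
ims=[]
c=robot.camera("scene");f=c["frame"][:,:,::-1];cv2.imwrite("pics/end.png",cv2.resize(f[110:260,280:430],None,fx=3,fy=3))
for d in robot.cut_out(c,"dose_cup")[:3]+robot.cut_out(c,"honey_jar")[:1]+robot.cut_out(c,"teaspoon")[:1]: print(round(d["score"],2),d["xy"])
E
```

```text
time: 12.12
eef_pos: [459.0, -154.9, 203.8]
force: [-8.4, 1.0, 17.9]
time: 13.12
eef_pos: [459.0, -154.9, 203.8]
force: [-8.7, 1.1, 18.6]
time: 14.12
eef_pos: [459.0, -154.8, 203.8]
force: [-8.7, 1.2, 17.8]
time: 15.12
eef_pos: [459.0, -154.9, 203.8]
force: [-9.2, 1.7, 18.1]
0.79 [346.9, 231.4]
0.73 [222.4, 267.7]
0.64 [289.9, 246.1]
0.67 [326.8, 299.1]
```

View pics/end.png

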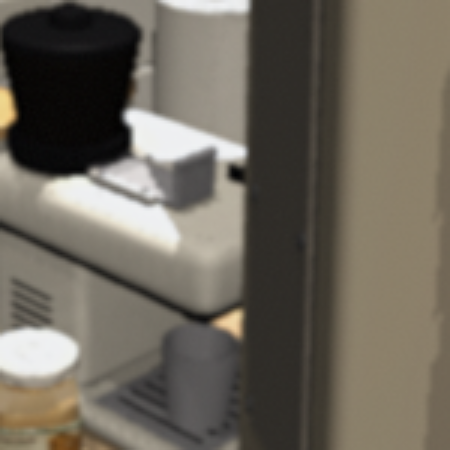

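The gate is shut, the cup is upright on its tray, and the jar and spoon are where they were. Handing in.

```bash
python3 -c "
from workcell import robot
print(robot.sign_off())"
```

```text
the job is handed in; nothing more can be done
None
```

The job is handed in, with no verdict shown: I pushed the gate home to its stop, then pressed the paddle to its stop and held it over 4 s at about 20 N; it was still held at hand-in, with cup, jar and spoon undisturbed.

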